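# Tension two spokes of the colour wheel

### The job

Take the orange spoke key from its wooden block and tighten two spoke nipples of the colour wheel, both clockwise seen from above: first the one on the red lug by one quarter turn, then the next one clockwise round the rim, on the blue lug, by two quarter turns. The nipples do not sit quite centred on their lugs, so feel the key on gently, never leaning hard on the wheel, touch the wheel only with the key, and leave the paint bottle, jar and plate alone. Finally stand the key upright in its block again and let go.

Things in the scene. Friction and masses are not known exactly. Their poses are not given: they have to be found in the camera images.
- wheel: fixed spoked wheel lying on a stand, 250 mm across, hub 70 mm high; origin at its centre on the table. Five lugs on the rim, 105 mm from the centre, 72 degrees apart: a red one, the next clockwise (from above) blue, three grey ones to be left alone. Neither the fingers may touch the wheel, lugs or nipples, nor the key press on them with more than 30 N
- lug_red: red block on the rim, 36 mm (radial) by 44 mm (along the rim) by 24 mm; origin at the middle of its flat top, 50 mm above the table; x points outward from the wheel's centre, y along the rim, z up. It carries a steel washer (25 mm wide, 2 mm thick) with a nipple on it; both sit off the lug's middle by an unmeasured 0 to 5 mm either way along its y (not x), and stay there
- lug_blue: blue lug, same shape, sizes, axes and nipple as the red one, with its own unmeasured offset of up to 5 mm along its y
- nip_red (a joint): angle (rad) of the red lug's nipple, a brass square 10 by 10 by 10 mm, top 62 mm above the table, its last 2.5 mm tapering to 7 mm; grows clockwise from above; at 0 its square is parallel to the lug's x and y and the white stripe on its top points to lug +x. Starts within 0.08 of 0; a quarter turn brings it to 1.57. Turns against dry friction of 0.07 N m, stays where left
- nip_blue (a joint): the same for the blue lug's nipple (same sizes); two quarter turns bring it to 3.14
- key: spoke key, 79 mm tall, 110 g; origin at the centre of its lower face, z up the shank. Dark steel socket 19 mm square and 22 mm tall with a square mouth 11.5 mm wide, open downward, 12 mm deep, sides along the key's x and y; it has about 0.2 rad play either way on a nipple; fully on, its lower face is on the washer, 52 mm above the table
- key_handle (a point): middle of the key's orange flat handle, 62 mm above the key's origin (same axes): 12 mm thick along x, 36 mm wide along y, 34 mm tall; below it a round shank 12 mm thick and 23 mm long
- block: fixed wooden block 75 by 75 by 22 mm, origin under its centre, with a square pocket 25 mm wide, sides along the block's x and y, 16 mm deep (its floor 6 mm above the table), in which the key stands at the start and again at the end
- paint_bottle: red paint bottle, 56 mm wide, 120 mm tall, to be left alone; origin under its centre
- paint_jar: amber jar with white lid, 60 mm wide, 65 mm tall, to be left alone; origin under its centre
- palette: white mixing plate, 120 mm wide, 16 mm tall, to be left alone; origin under its centre
Not all that is in view belongs to the job. Leave any green, pink or white look-alike of the key alone.

How it is judged:
By the outcome, as a careful person would: the job done as asked, in the order asked, and still so for the second after the job is handed in, with the robot touching nothing.
It also fails if it takes over 72 s, if anything falls off the work surface, if the arm or the gripper's body presses on something with over 40 N, if the wrist force passes 120 N, or if a joint passes its speed limit or range.

### The arm

A 6-joint arm with a two-finger parallel gripper is mounted at the origin on the work surface. World frame = base frame: x ahead of the robot, y to its left, z up, the work surface at z = 0. Lengths are in m, angles in degrees, forces in N, time in s.
With the tool pointing down it reaches from about 0.375 to 0.9 m from the base axis. Payload 3.1 kg.
Tool frame: the origin (TCP) lies at the very end of the fingers, on their centre line; the grasp point (between the pads) lies 19 mm behind it (bot.hold_point_z is the z of the grasp point in the tool frame, in m); z points along the fingers, y is the line along which they close (so a half turn about z gives the same grasp; the last joint's range is limited). The gripper opens to 87 mm and grips with 3 to 60 N. Pads are 19 mm wide; open, the fingers measure 117 mm over their backs; the gripper's body (75 mm by 190 mm) begins 51 mm behind the grasp point.
Start: joints at [55.606, 30.224, 82.088, -0, 67.689, -10.227], TCP at [0.256, 0.57, 0.223] pointing down, gripper open.
Joint ranges: [-176.69, 176.69], [-43.24, 126.21], [12.49, 139.97], [-82, 262], [0, 151.66], [-163.58, 163.58]. Speed limits (degrees/s): [159.86, 159.86, 180, 180, 180, 180].

### API

Orientations are given as a 3x3 rotation matrix whose columns are the frame's x, y, z axes.
In Python, from rig import bot, capture, camera_model gives the robot as it stands.
- The arm moves only by the tool apply_moves, never from a script. Its argument "plan" is text: rows parted by semicolons, each of 6 numbers parted by spaces: the shift along the tool's x, y, z in units of 0.05 m (1.0 is 0.05 m), then the turn, a rotation vector about the tool's x, y, z in units of 360 degrees (1.0 is 360 degrees). In form: dx dy dz ax ay az; .... A call has 1 to 10 rows; each row shifts and turns the commanded pose from where the row before left it, along the tool's axes as they then stand; what a row does not reach is not made up. A row lasts 1/12 s, in which the tool goes at most 41.7 mm and 7.16 degrees, less where a joint would pass 70% of its speed; a pose out of reach is approached as far as the arm can. A call with a number of a shift or a turn outside -1 to 1 is refused whole. A call with a gripper value outside its range is refused whole. "gripper" is the gripper command: -1 is shut, 1 is fully open, values between are in proportion, set as the call begins (left out, the last holds). The fingers move at their own pace and stop on an object; the grip force is fixed at half the most. Time passes only in rows, so rows that do not move let the fingers close. It gives the time, the measured TCP pose, the force, the opening and the grip force at its end, in the units of the state.
- bot.read_state(): the state, without advancing time (a new reading comes with each control period).
- capture(name): name is "scene" or "top"; returns the picture (400x640x3 uint8, red, green, blue); there is no depth.
- camera_model(name): a dict with "vertical_fov" (degrees; the focal length in pixels is half the picture's height over the tangent of half this angle, whatever the lens; pixels are square), "cx", "cy" (the principal point, pixels), "dist" ([k1, k2, p1, p2, k3] as OpenCV has them; the pictures are not rectified), "position" and "rotation" of the camera in the world. Camera axes: x right, y down, z forward; pixel columns grow to the right and rows downward; lengths in m; the calibration is good to about 2 mm. A picture is of the moment at which its call begins. camera_model takes no time and is no camera call.
- bot.hand_in(): hands the job in; it is judged then, once.
The state is a dict: "time_s": time; "joint_positions": joint angles; "qvel": joint speeds; "tau": joint torques, N m; "position": TCP position; "tcp_rot": TCP orientation; "force": force on the tool from outside, world axes, zero at the start; "moment": the same for the moment, N m; "opening": opening from 0.0 (shut) to 1.0 (fully open); "grasp_force": force on a finger pad.
Only numpy, scipy, OpenCV 4.12 (cv2) and the standard library are available. Lean on these libraries where they do the work, as an engineer would, in place of code of your own. Each camera call takes 0.05 s, during which the arm holds its last target. There are 200 camera calls.

## Working session

There is one attempt and no reset: what is moved stays moved. The work goes in short steps, Python scripts to look and compute and a tool call to move; the robot and the scene stay as the last step left them, time stands still between calls to the robot, and variables do not carry over. Pictures are saved under pics/ and viewed, at most 10 in all, crops included, and the job is handed in when it is done.

Besides the shell and the picture viewer there is one more tool, called after ">>>" as a command line: name --argument value ..., lists and objects as JSON in quotes. apply_moves: Moves the arm, as the interface text tells. Its arguments: {"type":"object","properties":{"plan":{"type":"string"},"gripper":{"type":"number"}},"required":["plan"]}

```bash
mkdir -p pics; ls; python3 - <<'E'
from rig import bot,capture,camera_model
import cv2
for n in("scene","top"):
    im=capture(n); cv2.imwrite(f"pics/{n}0.png",im[...,::-1]); print(n,camera_model(n))
print(bot.read_state()); print(bot.hold_point_z)
E
```

```text
pics
scene {'vertical_fov': 55.744284328324305, 'cx': 314.91628993260986, 'cy': 202.20118950658505, 'dist': array([-0.05483494,  0.        ,  0.        ,  0.        ,  0.        ]), 'position': array([ 1.20982971, -0.2868541 ,  0.75061158]), 'rotation': array([[ 0.36193335,  0.65325384, -0.66502908],
       [ 0.93205768, -0.24095145,  0.27057509],
       [ 0.0165145 , -0.71777561, -0.69607862]])}
top {'vertical_fov': 53.20324753704314, 'cx': 322.11025154852024, 'cy': 201.13009160509233, 'dist': array([-0.08216654,  0.        ,  0.        ,  0.        ,  0.        ]), 'position': array([ 0.34167468, -0.00878363,  1.03687156]), 'rotation': array([[-0.07204545, -0.97363661,  0.2164283 ],
       [-0.997392  ,  0.07126794, -0.01140549],
       [-0.0043196 , -0.21668557, -0.97623189]])}
{'time_s': 0.1, 'joint_positions': array([ 5.56043115e+01,  3.02740119e+01,  8.21491700e+01, -1.58429458e-03,
        6.76869955e+01, -1.02265786e+01]), 'qvel': array([-0.02377718, -0.12436319, -0.13208554, -0.08615741,  0.0171239 ,
       -0.05884179]), 'tau': array([-1.49899465e-04, -4.40989459e+01, -1.77151036e+01,  6.35112100e-02,
        5.34151972e-02, -3.86100385e-05]), 'position': array([0.2554951 , 0.56968084, 0.22166478]), 'tcp_rot': array([[-9.12345127e-01,  4.09420608e-01, -1.06517937e-03],
       [ 4.09421872e-01,  9.12343777e-01, -1.60118964e-03],
       [ 3.16249731e-04, -1.89694530e-03, -9.99998151e-01]]), 'force': array([0.37346678, 0.52118228, 0.00171983]), 'moment': array([ 0.01272962, -0.05302333,  0.04136139]), 'grasp_force': 0.0, 'opening': 1.0026765036701375}
-0.0187
```

View pics/scene0.png

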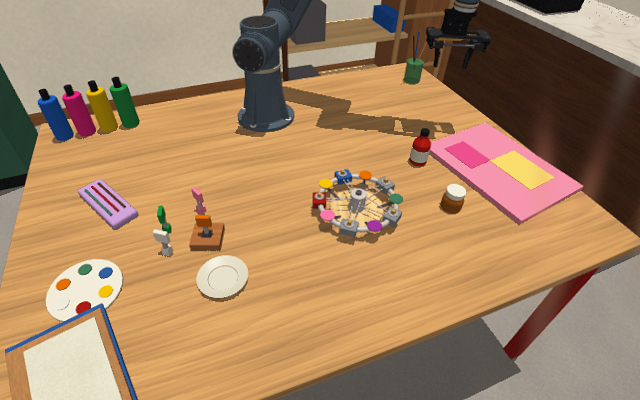

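View pics/top0.png

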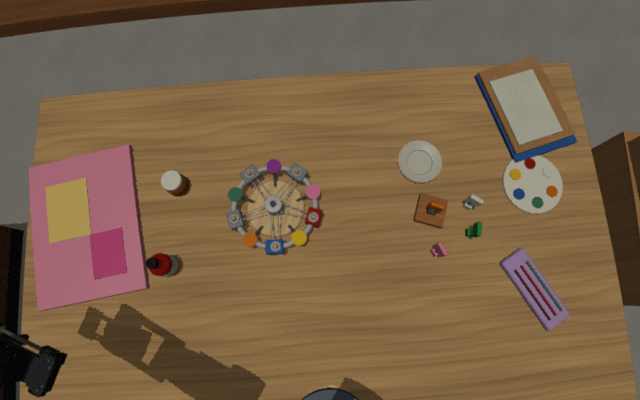

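The scene view shows the wheel at about (358,203), with the block and orange key at (205,230). In the top view the wheel hub is at (275,205), the red lug at (314,217), the blue lug at (275,247), and the block at (431,210) with the orange handle at (435,207). I'll zoom in on both.

```bash
cat > h.py <<'E'
import numpy as np, cv2
from rig import bot,capture,camera_model
def K(m):
    f=200/np.tan(np.radians(m['vertical_fov']/2)); return np.array([[f,0,m['cx']],[0,f,m['cy']],[0,0,1.]])
def ray(n,px):
    m=camera_model(n); u=cv2.undistortPoints(np.array(px,float).reshape(-1,1,2),K(m),m['dist']).reshape(-1,2)
    d=np.c_[u,np.ones(len(u))]@m['rotation'].T; return m['position'],d
def plane(n,px,z):
    p,d=ray(n,px); return p+d*((z-p[2])/d[:,2])[:,None]
def proj(n,P):
    m=camera_model(n); R=m['rotation'].T
    return cv2.projectPoints(np.array(P,float).reshape(-1,1,3),cv2.Rodrigues(R)[0],-R@m['position'],K(m),m['dist'])[0].reshape(-1,2)
def blobs(im,lo,hi,roi,amin=15):
    x0,y0,x1,y1=roi; h=cv2.cvtColor(im[y0:y1,x0:x1],cv2.COLOR_RGB2HSV)
    m=cv2.inRange(h,np.array(lo),np.array(hi)); n,l,s,c=cv2.connectedComponentsWithStats(m)
    return [(s[i,4],c[i]+[x0,y0],(l==i),s[i]) for i in range(1,n) if s[i,4]>=amin]
E
python3 - <<'E'
from h import *
im=cv2.imread('pics/top0.png'); 
a=cv2.resize(im[190:265,220:330],None,fx=5,fy=5,interpolation=cv2.INTER_CUBIC)
b=cv2.resize(im[185:235,405:455],None,fx=5,fy=5,interpolation=cv2.INTER_CUBIC)
s=cv2.imread('pics/scene0.png'); c=cv2.resize(s[165:240,305:410],None,fx=4,fy=4,interpolation=cv2.INTER_CUBIC)
d=cv2.resize(s[205:255,180:235],None,fx=4,fy=4,interpolation=cv2.INTER_CUBIC)
o=np.zeros((600,800,3),np.uint8)
for t,y,x in((a,0,0),(b,0,550),(c,300,0),(d,300,550)):
    t=t[:600-y,:800-x] if (y,x)!=(0,0) else t[:300] if 0 else t
    if (y,x)==(0,0): t=t[:300] if False else t
    hh=min(t.shape[0],300 if y==300 else 375); 
    o[y:y+hh,x:x+t.shape[1]]=t[:hh] if y==300 or x else t[:hh]
o[0:300,0:550]=a[75:375]
cv2.imwrite('pics/z.png',o)
for n in('top','scene'):
    I=cv2.cvtColor(cv2.imread(f'pics/{n}0.png'),cv2.COLOR_BGR2RGB)
    w,k=((225,155,325,260),(405,185,455,235)) if n=='top' else ((305,160,410,245),(180,205,235,255))
    for nm,lo,hi,r in(('red',(172,140,60),(179,255,255),w),('red0',(0,180,60),(4,255,255),w),('blue',(105,120,60),(120,255,255),w),('orange',(8,200,130),(20,255,255),k)):
        for q in blobs(I,lo,hi,r): print(n,nm,q[0],q[1].round(1),q[3][:4])
E
```

```text
top red0 107 [314.  216.1] [81 53 16 19]
top blue 135 [273.2 246.8] [41 85 17 14]
top orange 48 [437.6 204.9] [26 17 14  7]
scene red0 102 [318.2 201.5] [ 8 33 13 15]
scene blue 112 [343. 177.] [30 10 17 14]
scene orange 56 [201.8 216.6] [15 10 15  4]
scene orange 52 [204.4 222.7] [18 15 13  7]
```

View pics/z.png

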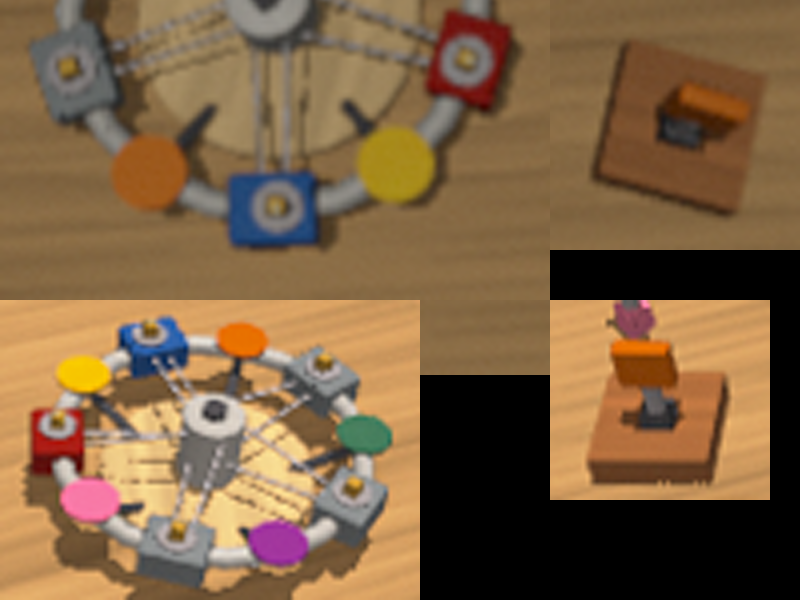

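The zoom shows red's washer and nipple near (313.2,216.5), blue's near (275.3,246.1) (offset toward image right), and the key upright in its block. Next I'll measure these.

```bash
cat > m.py <<'E'
from h import *
def load(n): return cv2.cvtColor(cv2.imread(f'pics/{n}0.png'),cv2.COLOR_BGR2RGB)
T,S=load('top'),load('scene')
def up(im,c,r=9,f=8):
    x,y=int(c[0]),int(c[1]); p=im[y-r:y+r+1,x-r:x+r+1]
    return cv2.resize(p,None,fx=f,fy=f,interpolation=cv2.INTER_CUBIC),lambda q:(np.asarray(q)+.5)/f-.5+[x-r,y-r]
def cen(im,c,lo,hi,r=6):
    p,g=up(im,c,r); m=cv2.inRange(cv2.cvtColor(p,cv2.COLOR_RGB2HSV),np.array(lo),np.array(hi))
    n,l,s,cc=cv2.connectedComponentsWithStats(m); i=1+np.argmin([np.hypot(*(cc[j]-[len(p)/2]*2))-s[j,4]/50 for j in range(1,n)])
    return g(cc[i]),s[i,4]/64
def tri(a,b):
    p,d=ray('top',a);q,e=ray('scene',b);d,e=d[0],e[0]
    t=np.linalg.lstsq(np.c_[d,-e],q-p,rcond=None)[0]; A,B=p+t[0]*d,q+t[1]*e
    return (A+B)/2,np.linalg.norm(A-B)
N={'red':((313,216.5),(305+57/4,165+123/4)),'blue':((275,246),(305+150/4,165+28/4)),'g1':((233.4,218),(305+323/4,165+63/4))}
for k,(a,b) in N.items():
    ca,na=cen(T,a,(14,90,50),(32,255,255)); cb,nb=cen(S,b,(14,110,50),(32,255,255))
    print(k,ca.round(1),na,cb.round(1),nb,'top62',plane('top',ca,.061)[0].round(4),'scene',plane('scene',cb,.059)[0].round(4))
def near(im,c,lo,hi,name,z):
    cc,n=cen(im,c,lo,hi,10); P=plane(name,cc,z)[0]; print(name,cc.round(1),n,P.round(4))
    return cc
# lug tops incl. washer: fill by convex hull of colour mask
for k,lo,hi,c in(('red',(0,150,110),(6,255,255),N['red'][0]),('blue',(104,120,130),(122,255,255),N['blue'][0])):
    p,g=up(T,c,14); m=cv2.inRange(cv2.cvtColor(p,cv2.COLOR_RGB2HSV),np.array(lo),np.array(hi))
    C=max(cv2.findContours(m,0,2)[0],key=cv2.contourArea); (cx,cy),wh,an=cv2.minAreaRect(C); box=g(cv2.boxPoints(((cx,cy),wh,an)))
    W=plane('top',box,.05); print(k,'ctr',W.mean(0).round(4),'edges',[(np.linalg.norm(W[i]-W[i-1]).round(4),np.degrees(np.arctan2(*(W[i]-W[i-1])[1::-1])).round(1)) for i in(1,2)])
# hub
for im,n,c,z in((T,'top',(274,204),.07),(S,'scene',(305+213/4,165+112/4),.07)):
    print('hub guess',n,plane(n,[c],z)[0].round(4))
# block
p,g=up(T,(431,210),22); h=cv2.cvtColor(p,cv2.COLOR_RGB2HSV); m=cv2.inRange(h,np.array((3,110,70)),np.array((13,200,200)))
C=max(cv2.findContours(m,0,2)[0],key=cv2.contourArea); r=cv2.minAreaRect(C); box=g(cv2.boxPoints(r)); W=plane('top',box,.022)
print('block',W.mean(0).round(4),[(np.linalg.norm(W[i]-W[i-1]).round(4),np.degrees(np.arctan2(*(W[i]-W[i-1])[1::-1])).round(1)) for i in(1,2)])
# handle top face
for im,n,c in((T,'top',(437.6,204)),(S,'scene',(201.8,216.6))):
    p,g=up(im,c,11); h=cv2.cvtColor(p,cv2.COLOR_RGB2HSV); m=cv2.inRange(h,np.array((7,190,120 if n=='top' else 215)),np.array((22,255,255)))
    C=max(cv2.findContours(m,0,2)[0],key=cv2.contourArea); r=cv2.minAreaRect(C); W=plane(n,g(cv2.boxPoints(r)),.085)
    print('handle',n,W.mean(0).round(4),[(np.linalg.norm(W[i]-W[i-1]).round(4),np.degrees(np.arctan2(*(W[i]-W[i-1])[1::-1])).round(1)) for i in(1,2)],g(r[0]).round(1))
    o=p.copy(); cv2.drawContours(o,[C],-1,(0,255,255),1); cv2.imwrite(f'pics/hd_{n}.png',o[...,::-1])
E
python3 m.py
```

```text
red [312.5 216.3] 11.890625 [319.2 194.3] 12.171875 top62 [0.5212 0.0063 0.061 ] scene [0.5245 0.0037 0.059 ]
blue [274.8 245.5] 12.578125 [341.5 168.3] 60.953125 top62 [0.4555 0.1033 0.061 ] scene [0.4439 0.1055 0.059 ]
g1 [233.3 218.1] 15.0625 [385.7 176.7] 71.3125 top62 [0.531  0.2038 0.061 ] scene [0.5218 0.2085 0.059 ]
red ctr [0.5248 0.0053 0.05  ] edges [(np.float64(0.0403), np.float64(-18.5)), (np.float64(0.0311), np.float64(-109.4))]Traceback (most recent call last):
  File "m.py", line 25, in <module>
    C=max(cv2.findContours(m,0,2)[0],key=cv2.contourArea); (cx,cy),wh,an=cv2.minAreaRect(C); box=g(cv2.boxPoints(((cx,cy),wh,an)))
ValueError: max() iterable argument is empty
```

```bash
sed -i 's/(104,120,130)/(100,110,95)/; s/(0,150,110)/(0,150,85)/' m.py; python3 - <<'E'
from h import *
I=cv2.cvtColor(cv2.imread('pics/top0.png'),cv2.COLOR_BGR2HSV)
for c in((268,243),(268,251),(307,215),(320,212),(424,203),(431,204),(437,203),(437,209),(413,217)): print(c,I[c[1],c[0]])
E
python3 m.py; python3 - <<'E'
import cv2,numpy as np
E
```

```text
(268, 243) [106 182 118]
(268, 251) [106 177 118]
(307, 215) [  3 189 109]
(320, 212) [  1 216 112]
(424, 203) [ 13 160 118]
(431, 204) [ 14 235 137]
(437, 203) [ 13 211 134]
(437, 209) [ 13 251  66]
(413, 217) [ 16 131 105]
red [312.5 216.3] 11.890625 [319.2 194.3] 12.171875 top62 [0.5212 0.0063 0.061 ] scene [0.5245 0.0037 0.059 ]
blue [274.8 245.5] 12.578125 [341.5 168.3] 60.953125 top62 [0.4555 0.1033 0.061 ] scene [0.4439 0.1055 0.059 ]
g1 [233.3 218.1] 15.0625 [385.7 176.7] 71.3125 top62 [0.531  0.2038 0.061 ] scene [0.5218 0.2085 0.059 ]
red ctr [0.5242 0.0049 0.05  ] edges [(np.float64(0.0436), np.float64(-18.3)), (np.float64(0.0354), np.float64(-109.3))]
blue ctr [0.4553 0.1071 0.05  ] edges [(np.float64(0.0422), np.float64(-92.8)), (np.float64(0.0334), np.float64(178.3))]
hub guess top [0.5575 0.0995 0.07  ]
hub guess scene [0.5667 0.0987 0.07  ]
block [ 0.5231 -0.3006  0.022 ] [(np.float64(0.076), np.float64(-21.5)), (np.float64(0.0779), np.float64(-109.5))]
handle top [ 0.5229 -0.3018  0.085 ] [(np.float64(0.0114), np.float64(-25.0)), (np.float64(0.035), np.float64(-112.8))] [437.7 204.8]
handle scene [ 0.5239 -0.3036  0.085 ] [(np.float64(0.0103), np.float64(170.5)), (np.float64(0.0348), np.float64(67.5))] [201.9 216.1]
```

```bash
cat > w.py <<'E'
from m import *
print('-----')
for k,a,b in(('red',(313,216),(319,195)),('blue',(275,246),(342,172))):
    for n,im,c in(('top',T,a),('scene',S,b)):
        p,g=up(im,c,8); h=cv2.cvtColor(p,cv2.COLOR_RGB2HSV)
        m=cv2.inRange(h,np.array((0,0,110 if n=='top' else 140)),np.array((179,75,255)))
        m[0:6]=0
        C=max(cv2.findContours(m,0,2)[0],key=cv2.contourArea); H=cv2.convexHull(C)
        e=cv2.fitEllipse(H); q=g(e[0]); M=cv2.moments(H); q2=g((M['m10']/M['m00'],M['m01']/M['m00']))
        print(k,n,'area',cv2.contourArea(H)/64,np.round(np.array(e[1])/8,1),plane(n,q,.052)[0][:2].round(4),plane(n,q2,.052)[0][:2].round(4))
E
python3 w.py | sed '1,/-----/d'
cat > go.py <<'E'
# usage: go.py x y z yaw : tool-frame shift (units), from the measured pose, after turning to yaw
import sys; from h import *
s=bot.read_state(); R=s['tcp_rot']; p=s['position']; yaw=np.degrees(np.arctan2(R[1,1],R[0,1]))
t=np.array([float(v) for v in sys.argv[1:4]]); y=float(sys.argv[4])
d=t-p; turn=(yaw-y+180)%360-180
f=lambda th:np.round([ (d[0]*-np.sin(th)+d[1]*np.cos(th))/.05,(d[0]*np.cos(th)+d[1]*np.sin(th))/.05,-d[2]/.05],3)
print('yaw',yaw.round(2),'pos',p.round(4),'az total',round(turn/360,4),'tilt',R[:2,2].round(4),'j6',s['joint_positions'][5].round(1))
print('shift now',f(np.radians(yaw)),'shift after turn',f(np.radians(y)),'F',s['force'].round(1),'M',s['moment'].round(3),'open',round(s['opening'],3),'t',s['time_s'])
E
python3 go.py 0.5234 -0.3027 0.22 -22.6
```

```text
red top area 77.2578125 [ 9.8 10.2] [0.5217 0.0058] [0.5217 0.0057]
red scene area 42.5234375 [6.4 9. ] [0.5235 0.0037] [0.5239 0.0035]
blue top area 85.6015625 [10.5 10.6] [0.4554 0.1038] [0.4554 0.1038]
blue scene area 79.3203125 [ 7.3 16.6] [0.4528 0.1053] [0.4535 0.1054]
yaw 65.83 pos [0.2555 0.5697 0.2217] az total 0.2456 tilt [-0.0011 -0.0016] j6 -10.2
shift now [-12.032 -13.725   0.033] shift after turn [-14.049  11.652   0.033] F [0.4 0.5 0. ] M [ 0.013 -0.053  0.041] open 1.003 t 0.1
```

>>> apply_moves --plan "-0.48 -0.55 0 0 0 0;-0.48 -0.55 0 0 0 0;-0.48 -0.55 0 0 0 0;-0.48 -0.55 0 0 0 0;-0.48 -0.55 0 0 0 0;-0.48 -0.55 0 0 0 0;-0.48 -0.55 0 0 0 0;-0.48 -0.55 0 0 0 0;-0.48 -0.55 0 0 0 0;-0.48 -0.55 0 0 0 0" --gripper 0.0

```text
time_s: 0.93
position: [0.3621, 0.2194, 0.2224]
tcp_rot: [[-0.913, 0.409, -0.0], [0.409, 0.913, -0.0], [0.0, -0.0, -1.0]]
force: [0.6, -0.5, 0.2]
opening: 0.508
grasp_force: 0.0
```

>>> apply_moves --plan "-0.48 -0.55 0 0 0 0;-0.48 -0.55 0 0 0 0;-0.48 -0.55 0 0 0 0;-0.48 -0.55 0 0 0 0;-0.48 -0.55 0 0 0 0;-0.48 -0.55 0 0 0 0;-0.48 -0.55 0 0 0 0;-0.48 -0.55 0 0 0 0;-0.48 -0.55 0 0 0 0;-0.48 -0.55 0 0 0 0"

```text
time_s: 1.77
position: [0.4685, -0.1299, 0.2223]
tcp_rot: [[-0.912, 0.41, -0.0], [0.41, 0.912, 0.0], [0.001, 0.0, -1.0]]
force: [0.6, 0.4, 0.5]
opening: 0.5
grasp_force: 0.0
```

>>> apply_moves --plan "-0.48 -0.55 0 0 0 0;-0.48 -0.55 0 0 0 0;-0.48 -0.55 0 0 0 0;-0.48 -0.55 0 0 0 0;-0.48 -0.55 0 0 0 0;0 0 0.1 0 0 0.0188;0 0 0.1 0 0 0.0188;0 0 0.1 0 0 0.0188;0 0 0.1 0 0 0.0188;0 0 0.1 0 0 0.0188"

```text
time_s: 2.6
position: [0.5214, -0.3026, 0.1967]
tcp_rot: [[-0.525, 0.851, -0.001], [0.851, 0.525, 0.001], [0.001, -0.0, -1.0]]
force: [0.6, -0.4, 0.1]
opening: 0.497
grasp_force: 0.0
```

>>> apply_moves --plan "0 0 0.1 0 0 0.0188;0 0 0.1 0 0 0.0188;0 0 0.1 0 0 0.0188;0 0 0.1 0 0 0.0188;0 0 0.1 0 0 0.0188;0 0 0.1 0 0 0.0188;0 0 0.1 0 0 0.0188;0 0 0.1 0 0 0.0188"

```text
time_s: 3.27
position: [0.5215, -0.3024, 0.1568]
tcp_rot: [[0.382, 0.924, -0.001], [0.924, -0.382, 0.001], [0.0, -0.001, -1.0]]
force: [0.3, 0.1, 0.1]
opening: 0.5
grasp_force: 0.0
```

```bash
python3 go.py 0.5234 -0.3027 0.051 -22.6; python3 - <<'E'
from h import *
a=capture('top')[160:260,380:500]; b=capture('scene')[170:270,140:260]
cv2.imwrite('pics/k1.png',np.hstack([cv2.resize(t,(400,333),interpolation=2) for t in(a,b)])[...,::-1])
E
```

```text
yaw -22.49 pos [ 0.5215 -0.3024  0.1568] az total 0.0003 tilt [-0.0009  0.0008] j6 -18.2
shift now [0.009 0.038 2.116] shift after turn [0.009 0.038 2.116] F [0.3 0.1 0.1] M [-0.1    0.092 -0.005] open 0.5 t 3.2667
```

View pics/k1.png

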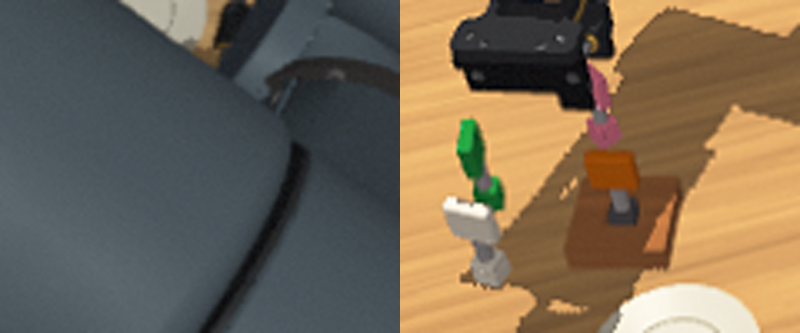

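The scene view shows the gripper above the handle with clear space around it, and nothing in the way. Next: centre, descend and grip.

>>> apply_moves --plan "0 0.04 0.3 0 0 0;0 0 0.45 0 0 0;0 0 0.45 0 0 0;0 0 0.4 0 0 0;0 0 0.3 0 0 0;0 0 0.2 0 0 0;0 0 0 0 0 0"

```text
time_s: 3.95
position: [0.5224, -0.3025, 0.0504]
tcp_rot: [[0.375, 0.927, -0.003], [0.927, -0.375, 0.003], [0.001, -0.004, -1.0]]
force: [0.3, 0.0, -0.1]
opening: 0.503
grasp_force: 0.0
```

>>> apply_moves --plan "0 0 0 0 0 0;0 0 0 0 0 0;0 0 0 0 0 0;0 0 0 0 0 0;0 0 0 0 0 0;0 0 0 0 0 0" --gripper -1

```text
time_s: 4.45
position: [0.5239, -0.3036, 0.0532]
tcp_rot: [[0.377, 0.926, 0.001], [0.926, -0.377, -0.001], [-0.0, 0.001, -1.0]]
force: [0.5, 0.5, -1.1]
opening: 0.134
grasp_force: 30.0
```

```bash
python3 go.py 0.5234 -0.3027 0.051 -22.6
```

```text
yaw -22.14 pos [ 0.5239 -0.3036  0.0532] az total 0.0013 tilt [ 0.0007 -0.0006] j6 -18.5
shift now [ 0.013 -0.015  0.043] shift after turn [ 0.013 -0.015  0.043] F [ 0.5  0.5 -1.1] M [-0.121  0.    -0.031] open 0.134 t 4.45
```

>>> apply_moves --plan "0 0 -0.1 0 0 0;0 0 -0.2 0 0 0;0 0 -0.4 0 0 0;0 0 -0.5 0 0 0;0 0 -0.5 0 0 0;0 0 -0.1 0 0 0;0 0 0 0 0 0"

```text
time_s: 5.03
position: [0.5249, -0.3045, 0.1452]
tcp_rot: [[0.377, 0.926, 0.004], [0.926, -0.377, -0.004], [-0.002, 0.005, -1.0]]
force: [0.2, -0.8, -2.6]
opening: 0.136
grasp_force: 29.9
```

```bash
python3 go.py 0.5223 0.0049 0.128 -20
```

```text
yaw -22.14 pos [ 0.5249 -0.3045  0.1452] az total -0.006 tilt [ 0.0043 -0.0037] j6 -18.5
shift now [ 5.711 -2.381  0.345] shift after turn [ 5.796 -2.166  0.345] F [ 0.2 -0.8 -2.6] M [-0.082  0.001 -0.029] open 0.136 t 5.0333
```

>>> apply_moves --plan "0.3 -0.12 0 0 0 0;0.6 -0.25 0 0 0 0;0.7 -0.29 0 0 0 0;0.7 -0.29 0 0 0 0;0.7 -0.29 0 0 0 0;0.7 -0.29 0 0 0 0;0.7 -0.29 0 0 0 0;0.7 -0.29 0 0 0 0;0.4 -0.17 0 0 0 0;0.21 -0.1 0 0 0 -0.006"

```text
time_s: 5.87
position: [0.5183, 0.0099, 0.1409]
tcp_rot: [[0.337, 0.941, -0.005], [0.941, -0.337, 0.002], [-0.0, -0.005, -1.0]]
force: [0.4, -0.6, -2.0]
opening: 0.136
grasp_force: 29.9
```

>>> apply_moves --plan "0 0 0.15 0 0 0;0 0 0.15 0 0 0;0 0 0 0 0 0;0 0 0 0 0 0"

```text
time_s: 6.2
position: [0.5206, 0.0045, 0.1264]
tcp_rot: [[0.344, 0.939, -0.002], [0.939, -0.344, 0.0], [-0.001, -0.002, -1.0]]
force: [-0.6, -0.6, -1.2]
opening: 0.136
grasp_force: 29.9
```

```bash
python3 go.py 0.5223 0.0049 0.128 -20; python3 - <<'E'
from h import *
b=capture('scene'); cv2.imwrite('pics/s1full.png',b[...,::-1]); b=b[145:235,290:400]
cv2.imwrite('pics/r1.png',cv2.resize(b,None,fx=6,fy=6,interpolation=2)[...,::-1])
E
```

```text
yaw -20.11 pos [0.5206 0.0045 0.1264] az total -0.0003 tilt [-0.0022  0.0001] j6 8.3
shift now [ 0.019  0.029 -0.032] shift after turn [ 0.019  0.029 -0.032] F [-0.6 -0.6 -1.2] M [-0.037  0.091 -0.047] open 0.136 t 6.2
```

View pics/r1.png

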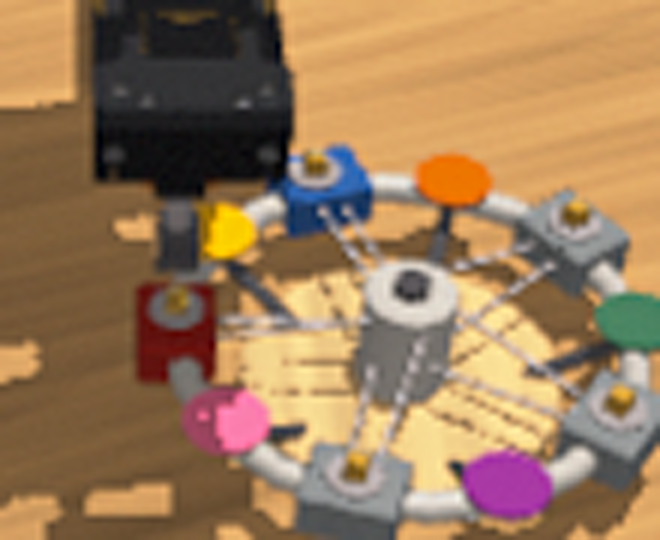

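The scene view shows the key upright with its socket at about (179,250) in the crop, just above the red nipple at (178,300). Next I'll compare projected and seen positions.

```bash
python3 - <<'E'
from h import *
s=bot.read_state(); p=s['position']
q=proj('scene',[[p[0],p[1],p[2]-.0472],[.5223,.0049,.062],[p[0],p[1],.062],[p[0]+.002,p[1],.062]])
print(((q-[290,145]+.5)*6-.5).round(1))
E
```

```text
[[177.  258.6]
 [178.2 289.5]
 [176.1 287.9]
 [177.7 290.8]]
```

>>> apply_moves --plan "0.02 0.03 0.05 0 0 0;0 0 0.08 0 0 0;0 0 0.08 0 0 0;0 0 0.04 0 0 0;0 0 0.02 0 0 0;0 0 0 0 0 0;0 0 0 0 0 0"

```text
time_s: 6.83
position: [0.5228, 0.0063, 0.114]
tcp_rot: [[0.342, 0.94, -0.0], [0.94, -0.342, -0.0], [-0.0, -0.0, -1.0]]
force: [0.6, 0.1, -1.3]
opening: 0.137
grasp_force: 29.9
```

>>> apply_moves --plan "0 0 0.02 0 0 0;0 0 0.02 0 0 0;0 0 0.02 0 0 0;0 0 0 0 0 0;0 0 0 0 0 0"

```text
time_s: 7.25
position: [0.5228, 0.0063, 0.111]
tcp_rot: [[0.342, 0.94, -0.0], [0.94, -0.342, -0.0], [-0.0, -0.0, -1.0]]
force: [-0.3, 0.6, -0.8]
opening: 0.133
grasp_force: 29.9
```

```bash
python3 go.py 0.5223 0.0049 0.1092 -20
```

```text
yaw -19.99 pos [0.5228 0.0063 0.111 ] az total 0.0 tilt [-0.0001 -0.    ] j6 8.4
shift now [-0.03   0.     0.037] shift after turn [-0.03   0.     0.037] F [-0.3  0.6 -0.8] M [-0.113  0.107  0.035] open 0.133 t 7.25
```

>>> apply_moves --plan "-0.03 0 0 0 0 0;0 0 0.02 0 0 0;0 0 0.02 0 0 0;0 0 0.02 0 0 0;0 0 0 0 0 0;0 0 0 0 0 0"

```text
time_s: 7.75
position: [0.5222, 0.0049, 0.1079]
tcp_rot: [[0.342, 0.94, -0.0], [0.94, -0.342, 0.0], [-0.0, -0.0, -1.0]]
force: [-0.7, -0.4, -1.2]
opening: 0.139
grasp_force: 29.9
```

>>> apply_moves --plan "0 0 0.02 0 0 0;0 0 0.02 0 0 0;0 0 0 0 0 0;0 0 0 0 0 0"

```text
time_s: 8.08
position: [0.5223, 0.0048, 0.106]
tcp_rot: [[0.342, 0.94, -0.0], [0.94, -0.342, -0.0], [-0.0, -0.0, -1.0]]
force: [0.3, -0.3, -1.4]
opening: 0.132
grasp_force: 29.9
```

>>> apply_moves --plan "0 0 0.02 0 0 0;0 0 0.02 0 0 0;0 0 0 0 0 0;0 0 0 0 0 0"

```text
time_s: 8.42
position: [0.5223, 0.0048, 0.104]
tcp_rot: [[0.342, 0.94, -0.0], [0.94, -0.342, -0.0], [-0.0, -0.0, -1.0]]
force: [-0.0, -0.3, -1.7]
opening: 0.133
grasp_force: 29.9
```

>>> apply_moves --plan "0 0 0.02 0 0 0;0 0 0.02 0 0 0;0 0 0 0 0 0;0 0 0 0 0 0"

```text
time_s: 8.75
position: [0.5223, 0.0049, 0.1019]
tcp_rot: [[0.342, 0.94, -0.0], [0.94, -0.342, -0.0], [-0.0, -0.0, -1.0]]
force: [0.7, -0.5, -1.0]
opening: 0.135
grasp_force: 29.9
```

```bash
python3 go.py 0.5223 0.0049 0.0992 -20
```

```text
yaw -19.99 pos [0.5223 0.0049 0.1019] az total 0.0 tilt [-0.0002 -0.0001] j6 8.3
shift now [0.001 0.    0.055] shift after turn [0.001 0.    0.055] F [ 0.7 -0.5 -1. ] M [-0.366  0.061 -0.039] open 0.135 t 8.75
```

>>> apply_moves --plan "0 0 0.02 0 0 0;0 0 0.01 0 0 0;0 0 0 0 0 0.008;0 0 0 0 0 0.012;0 0 0 0 0 0.012;0 0 0 0 0 0.012;0 0 0 0 0 0.012;0 0 0 0 0 0.012;0 0 0 0 0 0;0 0 0 0 0 0"

```text
time_s: 9.58
position: [0.5221, 0.0046, 0.1005]
tcp_rot: [[0.699, 0.715, -0.001], [0.715, -0.699, -0.001], [-0.001, 0.0, -1.0]]
force: [-1.2, -2.9, -0.6]
opening: 0.133
grasp_force: 30.0
```

```bash
python3 go.py 0.5223 0.0049 0.1 -110; for i in 1; do python3 go.py 0.5223 0.0049 0.1 -110|tail -1; done
```

```text
yaw -44.33 pos [0.5221 0.0046 0.1005] az total 0.1824 tilt [-0.0006 -0.0006] j6 32.6
shift now [ 0.008 -0.001  0.009] shift after turn [ 0.002 -0.008  0.009] F [-1.2 -2.9 -0.6] M [-0.772  0.31   0.025] open 0.133 t 9.5833
shift now [ 0.008 -0.001  0.009] shift after turn [ 0.002 -0.008  0.009] F [-1.2 -2.9 -0.6] M [-0.772  0.31   0.025] open 0.133 t 9.5833
```

>>> apply_moves --plan "0 0 0 0 0 0.01;0 0 0 0 0 0.016;0 0 0 0 0 0.016;0 0 0 0 0 0.016;0 0 0 0 0 0.016;0 0 0 0 0 0.016;0 0 0 0 0 0.016;0 0 0 0 0 0.016;0 0 0 0 0 0.008;0 0 0 0 0 0"

```text
time_s: 10.42
position: [0.5219, 0.0047, 0.1004]
tcp_rot: [[1.0, -0.021, -0.001], [-0.021, -1.0, -0.0], [-0.001, 0.0, -1.0]]
force: [-0.4, -3.2, -1.0]
opening: 0.133
grasp_force: 30.0
```

```bash
python3 go.py 0.5223 0.0049 0.1 -120.5
```

```text
yaw -91.2 pos [0.5219 0.0047 0.1004] az total 0.0814 tilt [-0.001  -0.0004] j6 79.5
shift now [ 0.008 -0.005  0.009] shift after turn [ 0.005 -0.008  0.009] F [-0.4 -3.2 -1. ] M [-0.739  0.432  0.056] open 0.133 t 10.4167
```

>>> apply_moves --plan "0 0.01 0 0 0 0.01;0 0 0 0 0 0.016;0 0 0 0 0 0.016;0 0 0 0 0 0.016;0 0 0 0 0 0.015;0 0 0 0 0 0.008;0 0 0 0 0 0;0 0 0 0 0 0;0 0 0 0 0 0"

```text
time_s: 11.17
position: [0.5218, 0.0046, 0.1005]
tcp_rot: [[0.863, -0.505, -0.001], [-0.505, -0.863, 0.0], [-0.001, 0.0, -1.0]]
force: [-0.8, -0.5, -1.2]
opening: 0.133
grasp_force: 30.0
```

```bash
python3 go.py 0.5223 0.0049 0.1 -120.5
```

```text
yaw -120.3 pos [0.5218 0.0046 0.1005] az total 0.0006 tilt [-0.0011  0.0004] j6 108.5
shift now [ 0.006 -0.01   0.009] shift after turn [ 0.006 -0.01   0.009] F [-0.8 -0.5 -1.2] M [-0.279  0.552  0.055] open 0.133 t 11.1667
```

>>> apply_moves --plan "0 0 0 0 0 -0.014;0 0 0 0 0 -0.014;0 0 0 0 0 0;0 0 -0.1 0 0 0;0 0 -0.2 0 0 0;0 0 -0.3 0 0 0;0 0 -0.3 0 0 0;0 0 0 0 0 0"

```text
time_s: 11.83
position: [0.5251, 0.0042, 0.149]
tcp_rot: [[0.937, -0.349, 0.008], [-0.349, -0.937, -0.001], [0.008, -0.002, -1.0]]
force: [0.3, -0.1, -0.1]
opening: 0.132
grasp_force: 29.9
```

```bash
python3 go.py 0.4560 0.1027 0.128 88; python3 - <<'E'
from h import *
b=capture('scene'); cv2.imwrite('pics/s2full.png',b[...,::-1])
a=cv2.imread('pics/scene0.png')[182:206,306:334]; b=b[182:206,306:334,::-1]
cv2.imwrite('pics/r2.png',np.hstack([cv2.resize(t,None,fx=14,fy=14,interpolation=2) for t in(a,b)]))
E
```

```text
yaw -110.4 pos [0.5251 0.0042 0.149 ] az total 0.4489 tilt [ 0.0079 -0.0011] j6 98.6
shift now [-1.983 -1.365  0.419] shift after turn [1.45  1.922 0.419] F [ 0.3 -0.1 -0.1] M [-0.043  0.14  -0.026] open 0.132 t 11.8333
```

View pics/r2.png

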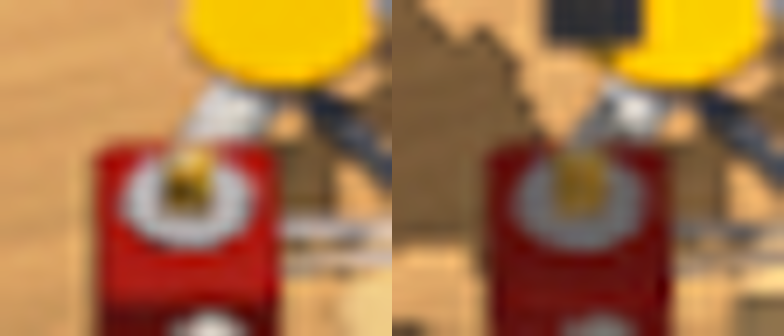

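The right half shows the red nipple in the gripper's shadow, square with the lug again. The stripe is not resolved, so I'll check it later once it's unshaded. Next I unwind and go to blue.

>>> apply_moves --plan "0 0 0 0 0 -0.019;0 0 0 0 0 -0.019;0 0 0 0 0 -0.019;0 0 0 0 0 -0.019;0 0 0 0 0 -0.019;0 0 0 0 0 -0.019;0 0 0 0 0 -0.019;0 0 0 0 0 -0.019;0 0 0 0 0 -0.019;0 0 0 0 0 -0.019"

```text
time_s: 12.72
position: [0.522, 0.0046, 0.145]
tcp_rot: [[0.665, 0.747, -0.001], [0.747, -0.665, 0.0], [-0.0, -0.001, -1.0]]
force: [0.3, 0.8, -1.9]
opening: 0.135
grasp_force: 29.9
```

>>> apply_moves --plan "0 0 0 0 0 -0.019;0 0 0 0 0 -0.019;0 0 0 0 0 -0.019;0 0 0 0 0 -0.019;0 0 0 0 0 -0.019;0 0 0 0 0 -0.019;0 0 0 0 0 -0.019;0 0 0 0 0 -0.019;0 0 0 0 0 -0.019;0 0 0 0 0 -0.019"

```text
time_s: 13.55
position: [0.522, 0.0045, 0.145]
tcp_rot: [[-0.45, 0.893, -0.001], [0.893, 0.45, 0.0], [0.001, -0.0, -1.0]]
force: [0.0, -0.1, -1.9]
opening: 0.14
grasp_force: 29.9
```

>>> apply_moves --plan "0 0 0 0 0 -0.019;0 0 0 0 0 -0.019;0 0 0 0 0 -0.019;0 0 0 0 0 -0.019;0 0 0 0 0 -0.019;0 0 0 0 0 -0.019;0 0 0 0 0 -0.019;0 0 0 0 0 -0.019;0 0 0 0 0 -0.019;0 0 0 0 0 0"

```text
time_s: 14.38
position: [0.5221, 0.0045, 0.1451]
tcp_rot: [[-0.999, 0.033, -0.001], [0.033, 0.999, 0.0], [0.001, 0.0, -1.0]]
force: [-0.2, 1.0, -0.2]
opening: 0.137
grasp_force: 29.9
```

```bash
python3 go.py 0.4557 0.1023 0.128 88
```

```text
yaw 88.09 pos [0.5221 0.0045 0.1451] az total 0.0002 tilt [-0.0006  0.0003] j6 -99.9
shift now [1.392 1.91  0.341] shift after turn [1.395 1.908 0.341] F [-0.2  1.  -0.2] M [ 0.072 -0.036 -0.02 ] open 0.137 t 14.3833
```

>>> apply_moves --plan "0.15 0.21 0 0 0 0;0.3 0.4 0 0 0 0;0.4 0.55 0 0 0 0;0.3 0.4 0 0 0 0;0.19 0.26 0 0 0 0;0.055 0.09 0 0 0 0;0 0 0.15 0 0 0;0 0 0.15 0 0 0;0 0 0 0 0 0;0 0 0 0 0 0"

```text
time_s: 15.22
position: [0.4563, 0.1015, 0.1297]
tcp_rot: [[-0.999, 0.036, -0.001], [0.036, 0.999, -0.0], [0.001, -0.0, -1.0]]
force: [0.6, 0.5, -1.5]
opening: 0.136
grasp_force: 29.9
```

```bash
python3 go.py 0.4557 0.1023 0.111 88; python3 - <<'E'
from h import *
b=capture('scene'); s=bot.read_state(); p=s['position']
cv2.imwrite('pics/s3full.png',b[...,::-1])
x0,y0=310,130; c=cv2.resize(b[y0:215,x0:390],None,fx=7,fy=7,interpolation=2)
q=proj('scene',[[p[0],p[1],p[2]-.0472],[.4557,.1023,.062]]); print(((q-[x0,y0]+.5)*7-.5).round(1))
cv2.imwrite('pics/b1.png',c[...,::-1])
E
```

```text
yaw 87.91 pos [0.4563 0.1015 0.1297] az total -0.0003 tilt [-0.0011 -0.0001] j6 -89.1
shift now [0.013 0.016 0.375] shift after turn [0.013 0.016 0.375] F [ 0.6  0.5 -1.5] M [-0.008 -0.035 -0.014] open 0.136 t 15.2167
[[230.7 245.6]
 [228.4 284. ]]
```

View pics/b1.png

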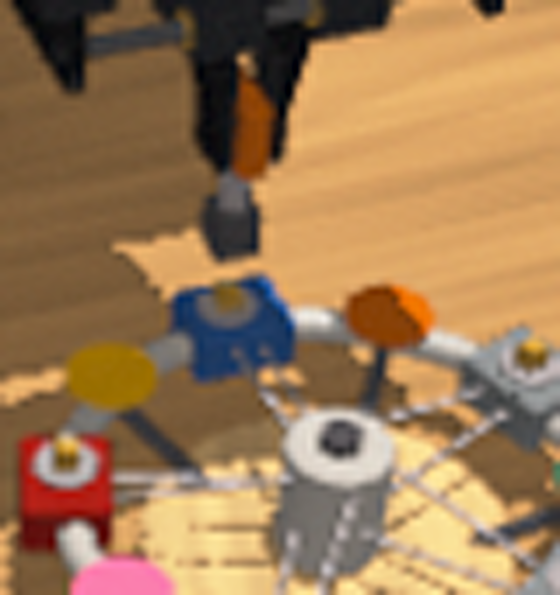

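The picture shows the socket at about (232,240) directly over the blue nipple at (229,293), which matches the projections. Next I lower it gently.

>>> apply_moves --plan "0.013 0.016 0.05 0 0 0;0 0 0.1 0 0 0;0 0 0.1 0 0 0;0 0 0.07 0 0 0;0 0 0.04 0 0 0;0 0 0 0 0 0;0 0 0 0 0 0"

```text
time_s: 15.85
position: [0.4552, 0.1031, 0.1124]
tcp_rot: [[-0.999, 0.035, -0.0], [0.035, 0.999, -0.0], [0.0, -0.0, -1.0]]
force: [-0.6, 0.3, -1.9]
opening: 0.133
grasp_force: 29.9
```

>>> apply_moves --plan "0 0 0.02 0 0 0;0 0 0.02 0 0 0;0 0 0.02 0 0 0;0 0 0 0 0 0;0 0 0 0 0 0"

```text
time_s: 16.27
position: [0.4552, 0.1031, 0.1095]
tcp_rot: [[-0.999, 0.035, -0.0], [0.035, 0.999, -0.0], [0.0, -0.0, -1.0]]
force: [0.7, -0.0, -1.7]
opening: 0.137
grasp_force: 29.9
```

```bash
python3 go.py 0.4557 0.1023 0.107 88
```

```text
yaw 88.01 pos [0.4552 0.1031 0.1095] az total 0.0 tilt [-0.0001 -0.    ] j6 -89.0
shift now [-0.01  -0.015  0.051] shift after turn [-0.01  -0.015  0.051] F [ 0.7 -0.  -1.7] M [-0.017  0.019  0.029] open 0.137 t 16.2667
```

>>> apply_moves --plan "-0.008 -0.012 0 0 0 0;0 0 0.02 0 0 0;0 0 0.02 0 0 0;0 0 0 0 0 0;0 0 0 0 0 0"

```text
time_s: 16.68
position: [0.4556, 0.1025, 0.1075]
tcp_rot: [[-0.999, 0.035, -0.0], [0.035, 0.999, 0.0], [0.0, -0.0, -1.0]]
force: [-0.2, -0.8, -0.5]
opening: 0.136
grasp_force: 29.9
```

>>> apply_moves --plan "0 0 0.02 0 0 0;0 0 0.02 0 0 0;0 0 0 0 0 0;0 0 0 0 0 0"

```text
time_s: 17.02
position: [0.4556, 0.1025, 0.1055]
tcp_rot: [[-0.999, 0.035, -0.0], [0.035, 0.999, -0.0], [0.0, -0.0, -1.0]]
force: [-0.2, -0.4, -1.0]
opening: 0.137
grasp_force: 29.9
```

>>> apply_moves --plan "0 0 0.02 0 0 0;0 0 0.02 0 0 0;0 0 0.01 0 0 0;0 0 0 0 0 0;0 0 0 0 0 0"

```text
time_s: 17.43
position: [0.4556, 0.1025, 0.103]
tcp_rot: [[-0.999, 0.035, -0.0], [0.035, 0.999, 0.0], [0.0, 0.0, -1.0]]
force: [0.3, 0.9, -1.4]
opening: 0.13
grasp_force: 29.9
```

>>> apply_moves --plan "0 0 0.02 0 0 0;0 0 0.02 0 0 0;0 0 0.01 0 0 0;0 0 0 0 0 0;0 0 0 0 0 0"

```text
time_s: 17.85
position: [0.4556, 0.1025, 0.1005]
tcp_rot: [[-0.999, 0.035, -0.0], [0.035, 0.999, 0.0], [0.0, 0.0, -1.0]]
force: [-0.3, 0.7, -2.1]
opening: 0.137
grasp_force: 29.9
```

```bash
python3 go.py 0.4557 0.1023 0.1005 88
```

```text
yaw 88.0 pos [0.4556 0.1025 0.1005] az total 0.0 tilt [-0.0002  0.    ] j6 -89.1
shift now [-0.002 -0.003 -0.001] shift after turn [-0.002 -0.003 -0.001] F [-0.3  0.7 -2.1] M [ 0.061  0.007 -0.058] open 0.137 t 17.85
```

>>> apply_moves --plan "0 0 0 0 0 0.008;0 0 0 0 0 0.014;0 0 0 0 0 0.014;0 0 0 0 0 0.014;0 0 0 0 0 0.014;0 0 0 0 0 0.014;0 0 0 0 0 0.014;0 0 0 0 0 0.008;0 0 0 0 0 0;0 0 0 0 0 0"

```text
time_s: 18.68
position: [0.4558, 0.1026, 0.1006]
tcp_rot: [[-0.789, 0.614, 0.0], [0.614, 0.789, 0.0], [-0.0, 0.0, -1.0]]
force: [0.6, 1.0, -1.7]
opening: 0.137
grasp_force: 30.0
```

```bash
python3 go.py 0.4557 0.1023 0.1005 -102.5
```

```text
yaw 52.09 pos [0.4558 0.1026 0.1006] az total 0.4294 tilt [0.0003 0.0002] j6 -53.2
shift now [-0.002 -0.006  0.002] shift after turn [-0.001  0.007  0.002] F [ 0.6  1.  -1.7] M [ 0.258 -0.077  0.043] open 0.137 t 18.6833
```

>>> apply_moves --plan "0 0 0 0 0 0.01;0 0 0 0 0 0.017;0 0 0 0 0 0.017;0 0 0 0 0 0.017;0 0 0 0 0 0.017;0 0 0 0 0 0.017;0 0 0 0 0 0.017;0 0 0 0 0 0.017;0 0 0 0 0 0.017;0 0 0 0 0 0.01"

```text
time_s: 19.52
position: [0.4557, 0.1024, 0.1006]
tcp_rot: [[0.075, 0.997, 0.0], [0.997, -0.075, -0.0], [-0.0, 0.0, -1.0]]
force: [0.7, 0.8, -1.9]
opening: 0.136
grasp_force: 29.9
```

>>> apply_moves --plan "0 0 0 0 0 0.01;0 0 0 0 0 0.017;0 0 0 0 0 0.017;0 0 0 0 0 0.017;0 0 0 0 0 0.017;0 0 0 0 0 0.017;0 0 0 0 0 0.017;0 0 0 0 0 0.017;0 0 0 0 0 0.008;0 0 0 0 0 0"

```text
time_s: 20.35
position: [0.4554, 0.1024, 0.1006]
tcp_rot: [[0.803, 0.596, -0.0], [0.596, -0.803, -0.0], [-0.0, -0.0, -1.0]]
force: [-0.6, -0.2, -0.2]
opening: 0.134
grasp_force: 29.9
```

```bash
python3 go.py 0.4557 0.1023 0.1005 -102.5
```

```text
yaw -53.43 pos [0.4554 0.1024 0.1006] az total 0.1363 tilt [-0.0004 -0.0002] j6 52.4
shift now [0.003 0.004 0.002] shift after turn [0.005 0.    0.002] F [-0.6 -0.2 -0.2] M [-0.051  0.19   0.066] open 0.134 t 20.35
```

>>> apply_moves --plan "0 0 0 0 0 0.01;0 0 0 0 0 0.017;0 0 0 0 0 0.017;0 0 0 0 0 0.017;0 0 0 0 0 0.017;0 0 0 0 0 0.017;0 0 0 0 0 0.017;0 0 0 0 0 0.016;0 0 0 0 0 0.008;0 0 0 0 0 0"

```text
time_s: 21.18
position: [0.4552, 0.1025, 0.1006]
tcp_rot: [[0.977, -0.214, -0.001], [-0.214, -0.977, 0.0], [-0.001, 0.0, -1.0]]
force: [-1.0, 0.7, -0.6]
opening: 0.139
grasp_force: 29.9
```

>>> apply_moves --plan "0 0 0 0 0 0;0 0 0 0 0 0"

```text
time_s: 21.35
position: [0.4553, 0.1025, 0.1006]
tcp_rot: [[0.977, -0.213, -0.001], [-0.213, -0.977, 0.0], [-0.001, 0.0, -1.0]]
force: [-0.8, 0.3, 0.4]
opening: 0.132
grasp_force: 29.9
```

```bash
python3 go.py 0.4557 0.1023 0.1005 -102.5
```

```text
yaw -102.3 pos [0.4553 0.1025 0.1006] az total 0.0005 tilt [-0.0007  0.    ] j6 101.2
shift now [0.009 0.002 0.001] shift after turn [0.009 0.002 0.001] F [-0.8  0.3  0.4] M [0.106 0.367 0.026] open 0.132 t 21.35
```

>>> apply_moves --plan "0 0 0 0 0 -0.014;0 0 0 0 0 -0.014;0 0 0 0 0 0;0 0 -0.1 0 0 0;0 0 -0.2 0 0 0;0 0 -0.3 0 0 0;0 0 -0.3 0 0 0;0 0 -0.1 0 0 0;0 0 0 0 0 0;0 0 0 0 0 0"

```text
time_s: 22.18
position: [0.4557, 0.1024, 0.1507]
tcp_rot: [[0.999, -0.042, 0.001], [-0.042, -0.999, -0.0], [0.001, 0.0, -1.0]]
force: [-0.7, 0.8, -0.8]
opening: 0.135
grasp_force: 29.9
```

>>> apply_moves --plan "0 0 0 0 0 -0.019;0 0 0 0 0 -0.019;0 0 0 0 0 -0.019;0 0 0 0 0 -0.019;0 0 0 0 0 -0.019;0 0 0 0 0 -0.019;0 0 0 0 0 -0.019;0 0 0 0 0 -0.019;0 0 0 0 0 -0.019;0 0 0 0 0 -0.019"

```text
time_s: 23.02
position: [0.4549, 0.1024, 0.1495]
tcp_rot: [[0.401, 0.916, -0.002], [0.916, -0.401, -0.0], [-0.001, -0.002, -1.0]]
force: [-0.1, 1.1, -0.3]
opening: 0.137
grasp_force: 29.9
```

```bash
python3 go.py 0.5239 -0.3036 0.1 -22.1
```

```text
yaw -23.64 pos [0.4549 0.1024 0.1495] az total -0.0043 tilt [-0.0023 -0.    ] j6 22.6
shift now [-6.886  4.52   0.99 ] shift after turn [-7.005  4.334  0.99 ] F [-0.1  1.1 -0.3] M [-0.018  0.034  0.038] open 0.137 t 23.0167
```

>>> apply_moves --plan "0 0 0 0 0 -0.004;-0.3 0.19 0 0 0 0;-0.6 0.37 0 0 0 0;-0.6 0.37 0 0 0 0;-0.6 0.37 0 0 0 0;-0.6 0.37 0 0 0 0;-0.6 0.37 0 0 0 0;-0.6 0.37 0 0 0 0;-0.6 0.37 0 0 0 0;-0.6 0.37 0 0 0 0"

```text
time_s: 23.85
position: [0.5028, -0.1948, 0.1493]
tcp_rot: [[0.384, 0.923, -0.002], [0.923, -0.384, 0.001], [0.001, -0.002, -1.0]]
force: [0.8, -0.3, -1.6]
opening: 0.134
grasp_force: 29.9
```

>>> apply_moves --plan "-0.6 0.37 0 0 0 0;-0.6 0.37 0 0 0 0;-0.5 0.31 0 0 0 0;-0.4 0.25 0 0 0 0;-0.3 0.19 0 0 0 0;-0.1 0.06 0 0 0 0;0 0 0 0 0 0;0 0 0 0 0 0;0 0 0 0 0 0"

```text
time_s: 24.6
position: [0.5265, -0.3365, 0.1498]
tcp_rot: [[0.382, 0.924, -0.002], [0.924, -0.382, 0.002], [0.001, -0.003, -1.0]]
force: [-0.1, 0.4, -1.4]
opening: 0.137
grasp_force: 29.9
```

```bash
python3 go.py 0.5239 -0.3036 0.08 -22.1; python3 - <<'E'
from h import *
b=capture('scene')[...,::-1]; t=capture('top')[...,::-1]; cv2.imwrite('pics/s4.png',b);cv2.imwrite('pics/t4.png',t)
S=cv2.imread('pics/scene0.png');T=cv2.imread('pics/top0.png')
f=lambda im,x,y:cv2.resize(im[y-7:y+8,x-7:x+8],(190,190),interpolation=cv2.INTER_CUBIC)
R=[[f(S,319,195),f(b,319,195),f(T,313,216),f(t,313,216)],[f(S,342,172),f(b,342,172),f(T,275,246),f(t,275,246)]]
cv2.imwrite('pics/n4.png',np.vstack([np.hstack(r) for r in R]))
E
```

```text
yaw -22.46 pos [ 0.5265 -0.3365  0.1498] az total -0.001 tilt [-0.002   0.0023] j6 -20.4
shift now [ 0.589 -0.3    1.396] shift after turn [ 0.591 -0.297  1.396] F [-0.1  0.4 -1.4] M [-0.102  0.036 -0.029] open 0.137 t 24.6
```

View pics/n4.png

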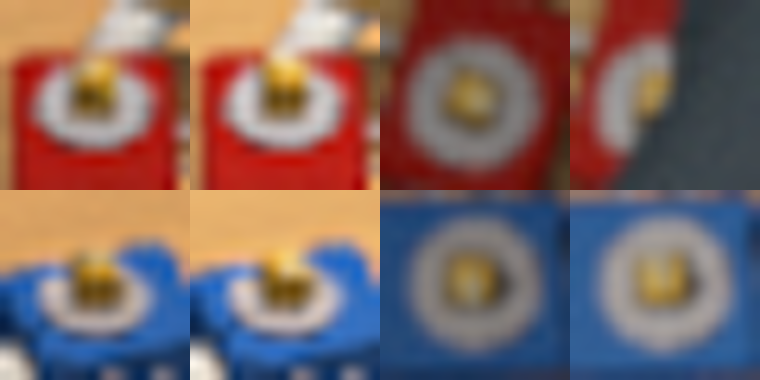

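The crops show both nipples square to their lugs. Red is half hidden by the arm in the top view, and blue is clearly seen in both. I'll locate the white stripe by its blue-channel weight against the brass centre.

```bash
python3 - <<'E'
from h import *
S=cv2.imread('pics/scene0.png').astype(int);b=cv2.imread('pics/s4.png').astype(int);T=cv2.imread('pics/top0.png').astype(int);t=cv2.imread('pics/t4.png').astype(int)
for nm,P,w in(('red',(.522,.0045,.062),-110),('blue',(.4555,.1025,.062),178)):
    for v,A,B in(('scene',S,b),('top',T,t)):
        a=np.radians(w); o=.004
        q=proj(v,[P]+[(P[0]+o*np.cos(a+k*np.pi/2),P[1]+o*np.sin(a+k*np.pi/2),.062) for k in(0,1,2,3)]).round(1)
        print(nm,v,'ctr',q[0],'+x',q[1]-q[0],'+y',q[2]-q[0])
        x,y=q[0].round().astype(int)
        for I in(A,B): print((I[y-2:y+4,x-3:x+4,0]))
E
```

```text
red scene ctr [319.1 192.8] +x [-1.5  0. ] +y [0. 1.]
[[ 88  88  99 151 180 177 170]
 [ 63  65  99 115 103  94  78]
 [111 106 105 108  71  91  80]
 [170 131  52  46  46 150 159]
 [183 120  24  25  43 145 185]
 [182 119  47  44  59 146 178]]
[[ 99  98 128 183 200 195 184]
 [ 68  64 133 173 140 100  84]
 [121 100  61  97  93 110  89]
 [187 137  40  53  48 157 170]
 [202 132  30  33  26 131 191]
 [198 133  45  43  54 158 196]]
red top ctr [313.2 215.9] +x [1.6 0.4] +y [ 0.5 -1.5]
[[119 104  79  92 107 115 112]
 [116  94  59  67  75  96 114]
 [109  77  63  86  85  84 113]
 [104  58  53  84  91  96 118]
 [113  83  61  48  65  96 122]
 [126 118 102  87  96 113 117]]
[[145 131 120 114  68  59  65]
 [143 108  79  71  62  64  67]
 [139  99  81  80  64  68  69]
 [136  84  70  77  66  69  72]
 [134  78  56  63  66  70  71]
 [138  88  64  66  70  73  75]]
blue scene ctr [342.2 170.1] +x [-0.5 -0.9] +y [-1.3  0.3]
[[ 98  98  98  99  99  97 100]
 [101  96  99 107 109 118 136]
 [132  92  80 107 114 159 177]
 [187 117  36  49  44 133 171]
 [179 119  28  30  26  80 154]
 [177 125  40  32  35  90 156]]
[[108 108 109 111 110 108 111]
 [109 108 103 110 118 129 149]
 [145 106  70 113 135 171 191]
 [199 122  38 115 113 130 178]
 [178 111  29  29  26  86 169]
 [194 138  43  36  36 111 176]]
blue top ctr [275.1 245.4] +x [0.  1.6] +y [1.6 0. ]
[[119 113 106 106 109 118 123]
 [119  87  69  68  74  99 124]
 [115  76  67  71  46  69 110]
 [114  71  82  96  49  50  94]
 [114  73  78  93  50  69 111]
 [120 103  97 100  94 106 124]]
[[148 146 146 142 132 141 154]
 [147 120 124 118  85 115 154]
 [144  98 101 107  68  91 138]
 [147  97  83  91  60  66 123]
 [145  99  69  62  60  88 140]
 [151 133 121 121 119 135 155]]
```

The stripe has moved from lug +x to −x on blue and from +x to −y on red, so both turns are right. Next I return the key.

>>> apply_moves --plan "0.2 -0.1 0 0 0 0;0.3 -0.15 0 0 0 0;0.09 -0.05 0.2 0 0 0;0 0 0.3 0 0 0;0 0 0.3 0 0 0;0 0 0.3 0 0 0;0 0 0 0 0 0;0 0 0 0 0 0;0 0 0 0 0 0"

```text
time_s: 25.45
position: [0.5251, -0.3051, 0.0964]
tcp_rot: [[0.382, 0.924, 0.001], [0.924, -0.382, -0.001], [-0.0, 0.001, -1.0]]
force: [-0.3, -0.6, -1.7]
opening: 0.135
grasp_force: 29.9
```

```bash
python3 go.py 0.5239 -0.3036 0.0535 -22.1
```

```text
yaw -22.47 pos [ 0.5251 -0.3051  0.0964] az total -0.001 tilt [ 0.0008 -0.0006] j6 -18.2
shift now [ 0.019 -0.035  0.857] shift after turn [ 0.019 -0.035  0.857] F [-0.3 -0.6 -1.7] M [-0.125  0.082 -0.011] open 0.135 t 25.45
```

>>> apply_moves --plan "0.025 -0.035 0.15 0 0 0;0 0 0.2 0 0 0;0 0 0.1 0 0 0;0 0 0.05 0 0 0;0 0 0 0 0 0;0 0 0 0 0 0"

```text
time_s: 25.95
position: [0.5235, -0.3037, 0.0702]
tcp_rot: [[0.383, 0.924, -0.0], [0.924, -0.383, 0.0], [0.0, -0.001, -1.0]]
force: [0.2, 0.3, -1.3]
opening: 0.131
grasp_force: 29.9
```

>>> apply_moves --plan "0 0 0.1 0 0 0;0 0 0.08 0 0 0;0 0 0.05 0 0 0;0 0 0.04 0 0 0;0 0 0 0 0 0;0 0 0 0 0 0"

```text
time_s: 26.45
position: [0.5235, -0.3037, 0.0569]
tcp_rot: [[0.383, 0.924, -0.0], [0.924, -0.383, 0.0], [0.0, -0.0, -1.0]]
force: [1.0, -0.5, -1.5]
opening: 0.136
grasp_force: 29.9
```

```bash
python3 go.py 0.5239 -0.3033 0.0535 -22.1
```

```text
yaw -22.51 pos [ 0.5235 -0.3037  0.0569] az total -0.0012 tilt [-0.0003  0.0002] j6 -18.2
shift now [0.01  0.005 0.067] shift after turn [0.01  0.005 0.067] F [ 1.  -0.5 -1.5] M [-0.081  0.072  0.025] open 0.136 t 26.45
```

>>> apply_moves --plan "0 0 0.04 0 0 0;0 0 0.03 0 0 0;0 0 0 0 0 0;0 0 0 0 0 0"

```text
time_s: 26.78
position: [0.5235, -0.3037, 0.0535]
tcp_rot: [[0.383, 0.924, -0.0], [0.924, -0.383, 0.0], [0.0, -0.0, -1.0]]
force: [0.2, -0.0, -0.0]
opening: 0.134
grasp_force: 29.9
```

>>> apply_moves --plan "0 0 0.01 0 0 0;0 0 0 0 0 0;0 0 0 0 0 0"

```text
time_s: 27.03
position: [0.5237, -0.3038, 0.0532]
tcp_rot: [[0.383, 0.924, 0.0], [0.924, -0.383, -0.0], [-0.0, 0.0, -1.0]]
force: [0.7, -0.2, 0.5]
opening: 0.132
grasp_force: 29.9
```

Force is building on the floor of the pocket, so the key is seated. I open partly and withdraw straight up.

>>> apply_moves --plan "0 0 0 0 0 0;0 0 0 0 0 0;0 0 0 0 0 0;0 0 0 0 0 0;0 0 -0.2 0 0 0;0 0 -0.4 0 0 0;0 0 -0.5 0 0 0;0 0 -0.6 0 0 0;0 0 -0.6 0 0 0;0 0 -0.3 0 0 0" --gripper -0.2

```text
time_s: 27.87
position: [0.5251, -0.3049, 0.1877]
tcp_rot: [[0.383, 0.924, 0.005], [0.924, -0.383, -0.004], [-0.002, 0.006, -1.0]]
force: [-0.5, 0.2, 0.3]
opening: 0.4
grasp_force: 0.0
```

```bash
python3 - <<'E'
from h import *
b=capture('scene')[165:265,150:270]; print(bot.read_state()['position'],bot.read_state()['time_s'])
cv2.imwrite('pics/e.png',cv2.resize(b,None,fx=4,fy=4,interpolation=2)[...,::-1])
E
```

```text
[ 0.52617887 -0.30573739  0.18976656] 27.9167
```

View pics/e.png

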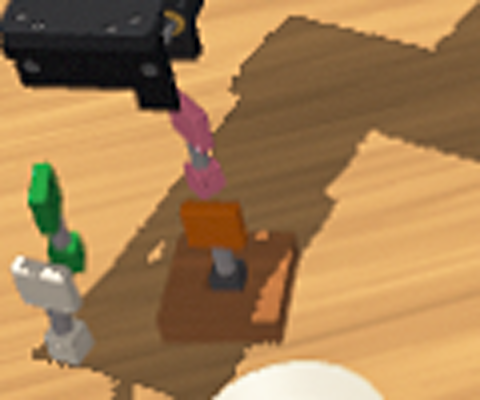

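The key stands upright in its block at about (225,250) in the crop, and the gripper is clear above it. Letting the arm settle, then handing in.

>>> apply_moves --plan "0 0 0 0 0 0;0 0 0 0 0 0;0 0 0 0 0 0;0 0 0 0 0 0"

```text
time_s: 28.25
position: [0.5226, -0.303, 0.1814]
tcp_rot: [[0.383, 0.924, -0.003], [0.924, -0.383, 0.002], [0.001, -0.003, -1.0]]
force: [1.0, -0.5, 0.8]
opening: 0.401
grasp_force: 0.0
```

```bash
python3 -c "from rig import bot; print(bot.hand_in())"
```

```text
the job is handed in; nothing more can be done
None
```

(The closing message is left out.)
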